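# Deburr the rim of a brass mallet end ring

## Robot

A 7-joint arm with a two-finger parallel gripper is mounted at the origin on the work surface. World frame = base frame: x ahead of the robot, y to its left, z up, the work surface at z = 0. Lengths are in m, angles in rad, forces in N, time in s.
With the tool pointing down it reaches from about 0.4 to 0.9 m from the base axis. Payload 5.6 kg.
Tool frame: the origin (TCP) lies between the finger pads; the fingertips stand 22 mm ahead of it and the grasp point (between the pads) lies 3 mm ahead of it; y points along the fingers, x is the direction in which the jaws open and shut, and the axes are right-handed (so a half turn about y gives the same grasp; the last joint's range is limited). The gripper opens to 92 mm and grips with 3 to 60 N. Pads are 20 mm wide; open, the fingers measure 128 mm over their backs; the gripper's body (75 mm by 189 mm) begins 69 mm behind the grasp point.
Start: joints at [-1.256, 0.468, -0.012, 1.603, 0.006, 1.071, -0.056], TCP at [0.228, 0.609, 0.237] pointing down, gripper open.
Joint ranges: [-2.53, 2.53], [-0.31, 2.02], [-1.57, 1.55], [0.28, 2.44], [-1.29, 4.43], [0.15, 1.84], [-2.92, 2.92]. Speed limits (rad/s): [2.57, 2.57, 3.14, 3.14, 3.14, 3.14, 3.14].

## Interface

Orientations are given as a 3x3 rotation matrix whose columns are the frame's x, y, z axes.
In Python, from workcell import bot gives the robot as it stands. The module is installed in compiled form; this text tells all that it offers.
- The arm moves only by the tool arm_command, never from a script. Its argument "moves" is a list of rows, each a list of 3 entries, a list of its own where there are three numbers: the shift along the tool's x, y, z in cm, then the turn about the tool's y in rad, then the gripper command: -1 is shut, 1 is fully open, values between are in proportion. A call has 1 to 5 rows; each row is the pose to reach, as a shift and turn from the pose measured when the call began, along the tool's axes at that moment; what a row does not reach only later rows make up. A row lasts 1/12 s, in which the tool goes at most 41.7 mm and 7.16 degrees, less where a joint would pass 70% of its speed; a pose out of reach is approached as far as the arm can. A call with a gripper value outside its range is refused whole. The fingers move at their own pace and stop on an object; the grip force is fixed at half the most. Time passes only in rows, so rows that repeat a pose let the fingers close. It gives the time, the measured TCP pose, the force and the opening at its end, in the units of the state.
- bot.state(): the state, without advancing time (a new reading comes with each control period).
- bot.camera(name): name is "scene" or "top" or "wrist"; returns a dict with "pixels" (480x640x3 uint8, blue, green, red), "z_map" (480x640 float32, m along the optical axis (not along the pixel's ray), 0 where there is no reading), "intrinsics" (3x3 intrinsics, pixels), "world_to_cam" (4x4, takes a point from world to camera coordinates). Camera axes: x right, y down, z forward; pixel columns grow to the right and rows downward; lengths in m; the calibration is good to about 2 mm. A picture is of the moment at which its call begins.
- bot.hand_in(): hands the job in, once; it reports no verdict.
The state is a dict: "time_s": time; "joint_pos": joint angles; "qd": joint speeds; "joint_torque": joint torques, N m; "ee_pos": TCP position; "orientation": TCP orientation; "force": force on the tool from outside, world axes, zero at the start; "wrist_torque": the same for the moment, N m; "opening": finger opening in m.
Only numpy, scipy, OpenCV 4.12 (cv2) and the standard library are available. Lean on these libraries where they do the work, as an engineer would, in place of code of your own. Each camera call takes 0.05 s, during which the arm holds its last target.

## Task

Take the short round-handled deburring tool, which stands on its round disc blade in the wooden tray, and set the blade lightly on the upper rim of the wide brass ring held in its clamp block (not the narrow ferrule in the other block), on the side of the clamp screw. Run it slowly in a full circle round the rim, anticlockwise seen from above, pressed lightly on the rim all the way, until it is back at the clamp screw side. Then stand the tool upright in its tray again and let go.

Things in the scene. Friction and masses are not known exactly. Their poses are not given: they have to be found in the camera images.
- deburrer: Loose upright tool, 102 mm tall, 0.21 kg. Round wooden handle, 31 mm thick, 30 to 94 mm above the origin (grip at 60 to 70 mm); below it a 12 mm stem with a disc blade, 30 mm across, 8 mm thick. Origin: centre of the blade's underside, nose out; z up the handle. The sprung nose yields from 3 N, bottoms after 12 mm at 6.6 N: press in about 5 mm. (A plain 85 mm wooden cylinder is not it.)
- blade (a point): Centre of the underside of the disc blade, on the sprung nose (it moves up along the handle as the nose gives).
- ring_clamp: Fixed steel block, 100 x 100 x 35 mm, holding the wide brass ring: 72 mm outside, 56 inside (mid-wall radius 32), upper rim 65 mm above the origin, bore 30 mm deep. Origin: centre of the underside, on the ring's axis; z up; +x to the clamp screw, which sticks out 36 mm, 18 mm up. Start at +x, go towards +y. A like block with a narrow steel tube (36 mm) is not it.
- tray: Fixed square wooden tray, 90 x 90 mm outside, 80 x 80 mm inside, walls 5 mm thick and 12 mm tall over all; inner floor 5 mm above the origin. Origin: centre of the underside, z up. The tool stands on its floor near the middle.
There are look-alikes about, which are no part of the job. What is shaped like the deburrer but pink or turquoise is not meant. Several things have the shape of the tray; the one meant has the colours described above.

How it is judged:
By the outcome, as a careful person would: the job done as asked, in the order asked, and still so for the second after the job is handed in, with the robot touching nothing.
It also fails if it takes over 72 s, if anything falls off the work surface, if the arm or the gripper's body presses on something with over 40 N, if the wrist force passes 120 N, or if a joint passes its speed limit or range.

## Working session

There is one attempt and no reset: what is moved stays moved. The work goes in short steps, Python scripts to look and compute and a tool call to move; the robot and the scene stay as the last step left them, time stands still between calls to the robot, and variables do not carry over. Pictures are saved under pics/ and viewed, and the job is handed in when it is done.

Besides the shell and the picture viewer there is one more tool, called after ">>>" as a command line: name --argument value ..., lists and objects as JSON in quotes. arm_command: Moves the arm, as the interface text tells. Its arguments: {"type":"object","properties":{"moves":{"type":"array","items":{"type":"array"}}},"required":["moves"]}

```bash
mkdir -p pics; python3 - <<'E'
from workcell import bot
import cv2
for n in ("scene","top","wrist"):
    c=bot.camera(n); cv2.imwrite(f"pics/{n}0.png",c["pixels"])
s=bot.state()
for k,v in s.items(): print(k,v)
E
```

```text
time_s 0.15
joint_pos [-1.25599554  0.4681633  -0.01158851  1.60338734  0.00600564  1.07141559
 -0.05630685]
qd [ 4.27613976e-04 -2.17387870e-03  8.62621724e-04 -3.09642281e-03
  1.02956482e-03 -2.05722884e-05  7.85298055e-04]
joint_torque [-8.15611156e-05 -5.20950723e+01 -1.28477393e-02 -2.43968385e+01
 -5.66555467e-02  1.53352611e-02  9.02330498e-05]
ee_pos [0.22756287 0.60842478 0.23587692]
orientation [[ 3.50291836e-01 -3.60332708e-04 -9.36640539e-01]
 [ 9.36639657e-01 -1.29025604e-03  3.50292003e-01]
 [-1.33472778e-03 -9.99999103e-01 -1.14464254e-04]]
force [ 0.27915181 -0.7277717  -0.14281476]
wrist_torque [0.02487552 0.03292359 0.04258663]
opening 0.09174967507026334
```

View pics/scene0.png

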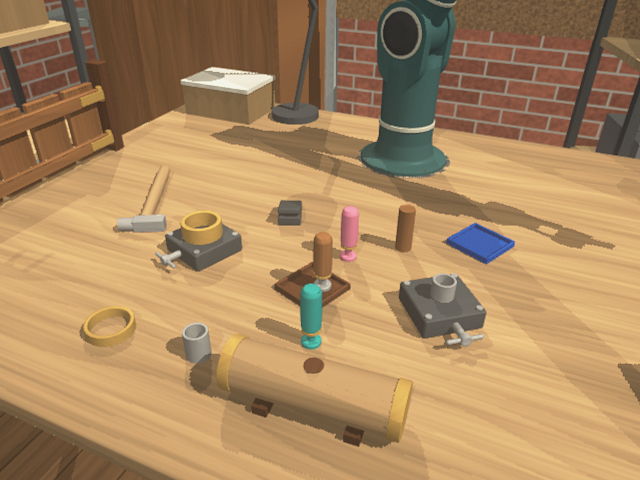

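View pics/top0.png

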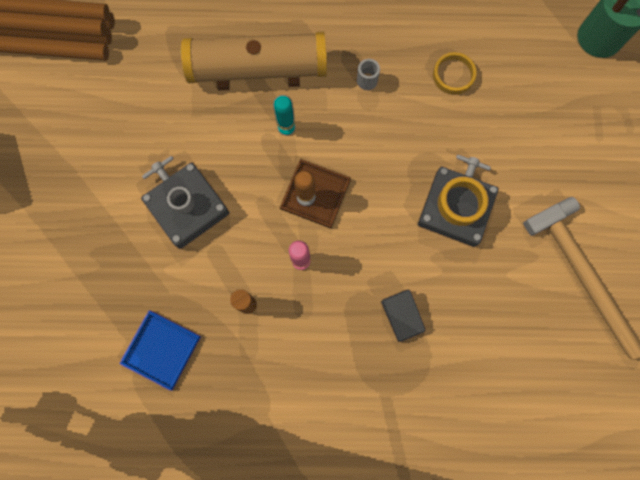

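View pics/wrist0.png

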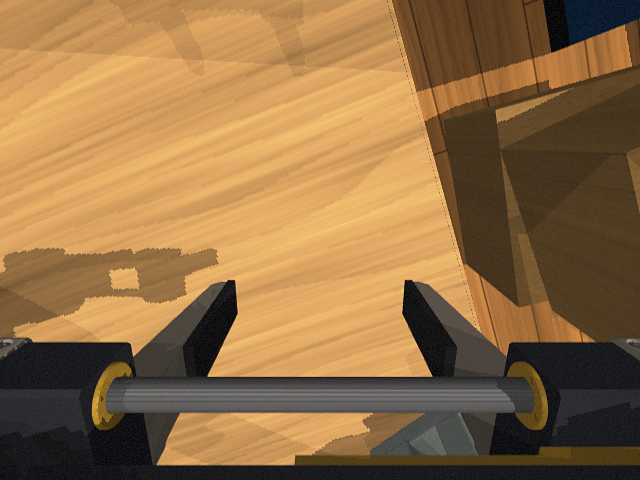

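Scene view: wooden-handled deburrer in the brown tray at (323,260), and brass ring clamp at (202,232). Top view: deburrer (305,185), tray (316,193), brass ring (464,200) with its screw at (473,165). Look-alikes in the top view: turquoise (285,115), pink (300,255), plain cylinder (243,300), blue tray (161,350), loose brass ring (455,72), narrow tube clamp (180,200). I choose the brown tool in the brown tray, and check it in a crop.

```bash
cat > h.py <<'E'
from workcell import bot
import numpy as np, cv2
def cloud(c):
    K=c["intrinsics"];z=c["z_map"].astype(float);T=np.linalg.inv(c["world_to_cam"])
    v,u=np.mgrid[:480,:640]
    P=np.stack([(u-K[0,2])/K[0,0]*z,(v-K[1,2])/K[1,1]*z,z],-1)
    W=P@T[:3,:3].T+T[:3,3]; W[z==0]=np.nan
    return W
def proj(c,p):
    K=c["intrinsics"];q=c["world_to_cam"]@np.r_[p,1];q=K@q[:3];return q[:2]/q[2]
def fitc(P):
    A=np.c_[2*P[:,:2],np.ones(len(P))];s=np.linalg.lstsq(A,(P[:,:2]**2).sum(1),rcond=None)[0]
    return s[:2],np.sqrt(s[2]+s[0]**2+s[1]**2)
E
python3 - <<'E'
from h import *
t=bot.camera("top");s=bot.camera("scene")
Wt=cloud(t);Ws=cloud(s)
np.savez("d0.npz",Wt=Wt,Ws=Ws)
print("cam top pos",np.linalg.inv(t["world_to_cam"])[:3,3],"scene",np.linalg.inv(s["world_to_cam"])[:3,3])
for n,(u,v) in dict(table=(380,160),tool=(305,178),tray=(330,207),ringL=(444,200),block=(440,225),screw=(474,163),pink=(300,248),teal=(285,103)).items(): print(n,Wt[v,u].round(4))
a=cv2.resize(t["pixels"][140:260,250:370],(400,400),interpolation=2)
b=cv2.resize(t["pixels"][140:260,400:520],(400,400),interpolation=2)
cv2.imwrite("pics/crop_top.png",np.hstack([a,b]))
a=cv2.resize(s["pixels"][220:320,260:360],(400,400),interpolation=2)
b=cv2.resize(s["pixels"][190:290,145:245],(400,400),interpolation=2)
cv2.imwrite("pics/crop_sc.png",np.hstack([a,b]))
E
```

```text
cam top pos [ 0.31713827 -0.00205529  0.92439963] scene [1.19815166 0.29403767 0.53814213]
table [ 0.6371 -0.0938  0.0034]
tool [0.5711 0.026  0.109 ]
tray [ 0.5546 -0.012   0.0068]
ringL [ 0.5526 -0.1841  0.0674]
block [ 0.5203 -0.1828  0.0382]
screw [ 0.6267 -0.2433  0.0257]
pink [0.4682 0.031  0.1056]
teal [0.6902 0.0589 0.104 ]
```

View pics/crop_top.png

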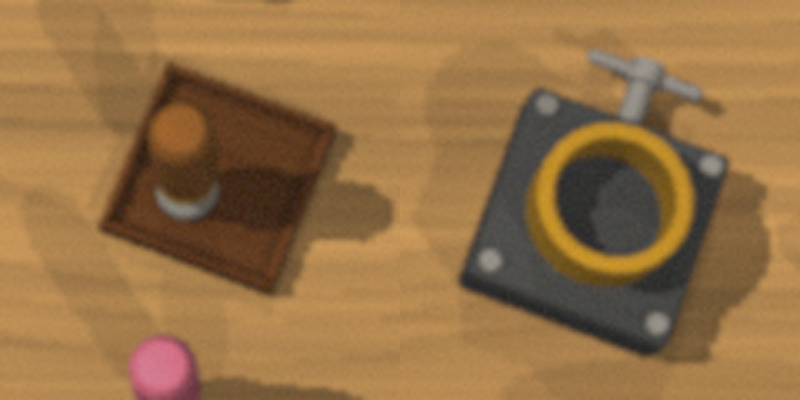

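View pics/crop_sc.png

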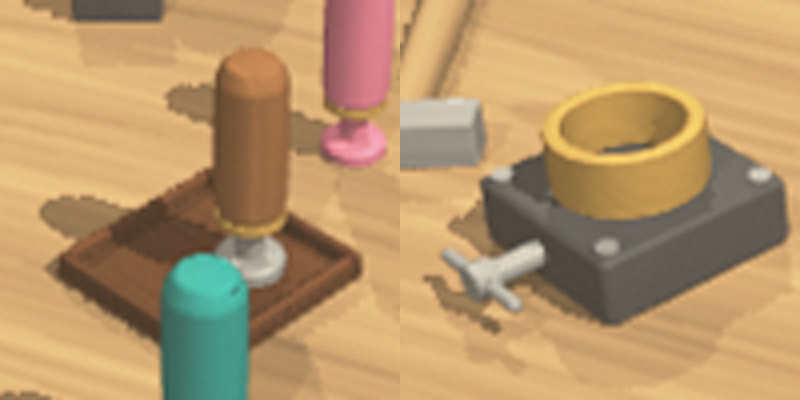

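The crops confirm the brown-handled tool with metal disc in the brown tray, and the ring clamp with its screw up-right in the top view. Now fit positions.

```bash
python3 - <<'E'
from h import *
d=np.load("d0.npz")
for n in("Wt","Ws"):
    W=d[n].reshape(-1,3);W=W[~np.isnan(W[:,0])]
    near=lambda c,r:W[np.hypot(W[:,0]-c[0],W[:,1]-c[1])<r]
    print(n)
    tb=near((.6,-.09),.04);print(" table z",np.median(tb[:,2]))
    # ring rim
    R=near((.56,-.215),.05);print(" zmax",np.percentile(R[:,2],[50,80,95]))
    r=R[(R[:,2]>.062)&(R[:,2]<.072)]
    c,rad=fitc(r);print(" rim",len(r),c,rad,np.median(r[:,2]))
    from scipy.optimize import least_squares
    # robust: mid radius 32
    f=least_squares(lambda p:np.hypot(r[:,0]-p[0],r[:,1]-p[1])-.032,c,loss="soft_l1",f_scale=.003);print(" rim r32",f.x)
    B=near((.55,-.21),.085);B=B[(B[:,2]>.03)&(B[:,2]<.041)]
    print(" block rect",cv2.minAreaRect((B[:,:2]*1000).astype(np.float32)),np.median(B[:,2]))
    # tray
    B=near((.557,.012),.075);B=B[(B[:,2]>.0085)&(B[:,2]<.016)]
    print(" tray rect",len(B),cv2.minAreaRect((B[:,:2]*1000).astype(np.float32)))
    # tool
    for zl,zh in((.04,.06),(.06,.08),(.08,.095)):
        t=near((.57,.02),.035);t=t[(t[:,2]>zl)&(t[:,2]<zh)]
        f=least_squares(lambda p:np.hypot(t[:,0]-p[0],t[:,1]-p[1])-.0155,(.555,.025),loss="soft_l1",f_scale=.002);print(" tool",zl,len(t),f.x,t.mean(0))
    t=near((.57,.02),.035);t=t[t[:,2]>.102];print(" top",len(t),t.mean(0), t[:,2].max())
    t=near((.56,.02),.035);t=t[(t[:,2]>.0095)&(t[:,2]<.02)];print(" disc",len(t),t.mean(0))
E
```

```text
Wt
 table z 0.0016528858215693054
 zmax [0.03782618 0.06437932 0.06752856]
 rim 707 [ 0.55509027 -0.21422066] 0.03194975501085978 0.06623838613876387
 rim r32 [ 0.55504329 -0.21414674]
 block rect ((567.2691650390625, -219.1044464111328), (100.38720703125, 126.516845703125), 69.3860092163086) 0.036478035271998444
 tray rect 955 ((577.9144897460938, 13.057125091552734), (90.2988052368164, 91.10932922363281), 69.4720458984375)
 tool 0.04 53 [0.5448413  0.02307653] [0.55940926 0.0259902  0.05103707]
 tool 0.06 71 [0.54464204 0.02492604] [0.55948505 0.02656982 0.07066535]
 tool 0.08 61 [0.54522974 0.02669946] [0.56024356 0.02688969 0.08738613]
 top 265 [0.56998365 0.02791497 0.1068692 ] 0.1117064685641811
 disc 217 [0.5495558  0.02487828 0.01300516]
Ws
 table z 0.001232209108684379
 zmax [0.04375717 0.06120308 0.06630967]
 rim 370 [ 0.55847592 -0.21281751] 0.03191389973707528 0.06551414783718124
 rim r32 [ 0.55862241 -0.21267282]
 block rect ((557.4154052734375, -213.46099853515625), (101.76801300048828, 101.11200714111328), 69.25828552246094) 0.036109617668984406
 tray rect 574 ((557.6878051757812, 22.441314697265625), (91.4661636352539, 140.13589477539062), 68.534912109375)
 tool 0.04 180 [0.59636068 0.03949894] [0.58295997 0.03329759 0.04978399]
 tool 0.06 206 [0.59633038 0.03858946] [0.58263496 0.03297187 0.06990942]
 tool 0.08 154 [0.59606148 0.03945408] [0.58263914 0.03312407 0.08746635]
 top 151 [0.57643583 0.03036127 0.10619798] 0.11024371437853442
 disc 162 [0.56839966 0.03454541 0.01366926]
```

```bash
cat >> h.py <<'E'
def sh(p,s=None):
    s=s or bot.state(); return (np.array(s["orientation"]).T@(np.array(p)-s["ee_pos"])*100).round(2)
E
python3 - <<'E'
from h import *
from scipy.optimize import least_squares
d=np.load("d0.npz")
for n,i in(("Wt",(.575,.03)),("Ws",(.568,.027))):
    W=d[n].reshape(-1,3);W=W[~np.isnan(W[:,0])]
    t=W[np.hypot(W[:,0]-.57,W[:,1]-.03)<.03];t=t[(t[:,2]>.045)&(t[:,2]<.09)]
    print(n,least_squares(lambda p:np.hypot(t[:,0]-p[0],t[:,1]-p[1])-.0155,i,loss="soft_l1",f_scale=.002).x)
print(sh((.571,.029,.236)))
c=bot.camera("wrist");s=bot.state()
T=np.linalg.inv(c["world_to_cam"]);R=s["orientation"]
print("cam in tool",R.T@(T[:3,3]-s["ee_pos"]),"\n",R.T@T[:3,:3],c["intrinsics"][0])
E
```

```text
Wt [0.57195197 0.02815936]
Ws [0.57143199 0.02813426]
[-4.226e+01  5.000e-02 -5.246e+01]
cam in tool [-0.00074785 -0.14773971  0.08115422] 
 [[ 9.99999406e-01  4.56594463e-04 -9.89754016e-04]
 [ 1.07883926e-03 -2.85020560e-01  9.58520796e-01]
 [ 1.55555045e-04 -9.58521295e-01 -2.85020883e-01]] [338.26233469   0.         319.46930977]
```

>>> arm_command --moves '[[[-2.5,0,-3.1],0,1],[[-5,0,-6.2],0,1],[[-7.5,0,-9.3],0,1],[[-10,0,-12.4],0,1],[[-12.5,0,-15.5],0,1]]'

```text
time_s: 0.72
ee_pos: [0.3296, 0.4355, 0.2364]
orientation: [[0.35, -0.0, -0.937], [0.937, -0.0, 0.35], [-0.0, -1.0, -0.0]]
force: [1.0, 1.1, -0.3]
opening: 0.092
```

>>> arm_command --moves '[[[-2.5,0,-3.1],0,1],[[-5,0,-6.2],0,1],[[-7.5,0,-9.3],0,1],[[-10,0,-12.4],0,1],[[-12.5,0,-15.5],0,1]]'

```text
time_s: 1.13
ee_pos: [0.4318, 0.2624, 0.2368]
orientation: [[0.35, 0.0, -0.937], [0.937, 0.0, 0.35], [0.0, -1.0, -0.0]]
force: [-0.4, 1.7, 0.4]
opening: 0.0919
```

```bash
python3 - <<'E'
from h import *
s=bot.state();print(s["time_s"],s["ee_pos"],s["orientation"],s["joint_pos"],s["force"]);print(sh((.572,.028,.23)))
E
```

```text
1.1333 [0.4317807  0.26244289 0.23678435] [[ 3.49872487e-01  4.97146580e-04 -9.36797201e-01]
 [ 9.36797287e-01  1.28221901e-04  3.49872587e-01]
 [ 2.94055879e-04 -9.99999868e-01 -4.20864252e-04]] [-0.73687631  0.22000463  0.14306178  1.96037942 -0.03769408  0.96323504
  0.63765381] [-0.35295787  1.70268279  0.3619518 ]
[-17.06   0.68 -21.34]
```

>>> arm_command --moves '[[[-2.4,0,-3.0],0,1],[[-4.8,0,-6.0],0,1],[[-7.2,0,-9.0],0,1],[[-9.6,0,-12.0],0,1],[[-12,0,-15.0],0,1]]'

```text
time_s: 1.55
ee_pos: [0.531, 0.0958, 0.2371]
orientation: [[0.35, 0.001, -0.937], [0.937, 0.0, 0.35], [0.001, -1.0, -0.001]]
force: [0.4, 0.8, 0.5]
opening: 0.0916
```

>>> arm_command --moves '[[[-2.4,0,-3.0],0,1],[[-5.0,0.5,-6.3],0,1],[[-5.0,0.5,-6.3],0,1],[[-5.0,0.5,-6.3],0,1]]'

```text
time_s: 1.88
ee_pos: [0.573, 0.0241, 0.2317]
orientation: [[0.355, 0.001, -0.935], [0.935, -0.001, 0.355], [-0.0, -1.0, -0.001]]
force: [-0.1, 0.9, -0.5]
opening: 0.0919
```

```bash
python3 - <<'E'
from h import *
c=bot.camera("wrist");s=bot.state();print(s["time_s"],s["ee_pos"],s["force"]);print(sh((.572,.028,.073)))
cv2.imwrite("pics/w1.png",c["pixels"]);W=cloud(c);np.save("w1.npy",W)
print(proj(c,(.572,.028,.107)),proj(c,(.555,-.214,.065)))
W=W.reshape(-1,3);t=W[np.hypot(W[:,0]-.572,W[:,1]-.028)<.03];t=t[(t[:,2]>.045)&(t[:,2]<.12)]
top=t[t[:,2]>.1];print(len(t),len(top),top.mean(0),np.median(W[np.hypot(W[:,0]-.65,W[:,1]+.05)<.04][:,2]))
E
```

```text
1.9333 [0.57235371 0.02652135 0.23173266] [0.20614348 0.61980191 0.09036716]
[ 0.12 15.87  0.08]
[324.63507168 241.5511013 ] [ 95.48352668 295.98911734]
1222 800 [0.56968785 0.02650319 0.10486684] -6.662933315448871e-05
```

View pics/w1.png

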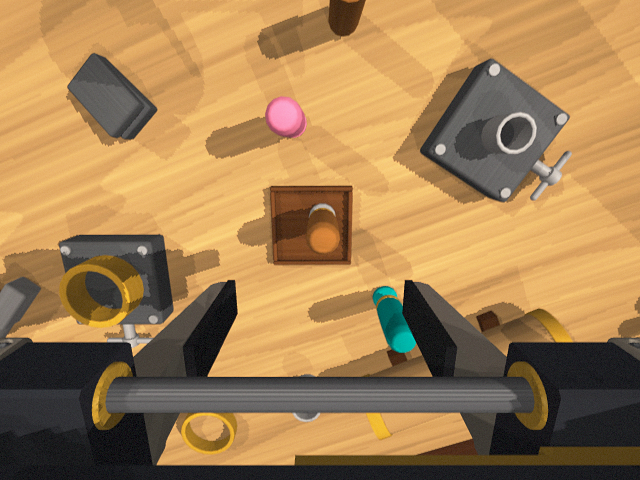

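The wrist view shows the tool top at (323,235) between the jaws, prediction (325,242); tray (272–352,186–265); ring rim centred near (102,291) with its screw below at (128,335). The x disagreement for the ring is worth a fit.

```bash
python3 - <<'E'
from h import *
from scipy.optimize import least_squares
W=np.load("w1.npy").reshape(-1,3);W=W[~np.isnan(W[:,0])]
near=lambda c,r:W[np.hypot(W[:,0]-c[0],W[:,1]-c[1])<r]
R=near((.556,-.214),.05);r=R[(R[:,2]>.062)&(R[:,2]<.069)];c,rad=fitc(r)
print("rim",len(r),c,rad,np.median(r[:,2]),least_squares(lambda p:np.hypot(r[:,0]-p[0],r[:,1]-p[1])-.032,c,loss="soft_l1",f_scale=.003).x)
t=near((.572,.028),.03);t=t[(t[:,2]>.04)&(t[:,2]<.09)]
print("tool",len(t),least_squares(lambda p:np.hypot(t[:,0]-p[0],t[:,1]-p[1])-.0155,(.571,.028),loss="soft_l1",f_scale=.002).x)
t=near((.572,.028),.03);t=t[(t[:,2]>.1)];print(cv2.minEnclosingCircle((t[:,:2]*1000).astype(np.float32)))
B=near((.57,.015),.07);B=B[(B[:,2]>.009)&(B[:,2]<.016)];print(cv2.minAreaRect((B[:,:2]*1000).astype(np.float32)))
B=near((.557,-.214),.08);B=B[(B[:,2]>.031)&(B[:,2]<.039)];print(cv2.minAreaRect((B[:,:2]*1000).astype(np.float32)))
E
```

```text
rim 1558 [ 0.55515827 -0.21550347] 0.03191632981828259 0.064742880283264 [ 0.55515572 -0.21536017]
tool 293 [0.57162973 0.02586048]
((561.291015625, 32.9722900390625), 25.479616165161133)
((577.7688598632812, 10.869850158691406), (90.07621765136719, 90.51720428466797), 69.58260345458984)
((555.122314453125, -216.0555419921875), (99.86609649658203, 99.74605560302734), 68.89395141601562)
```

>>> arm_command --moves '[[[0,3.5,0.1],0,1],[[0,7,0.1],0,1],[[0,9.8,0.1],0,1],[[0,9.8,0.1],0,1]]'

```text
time_s: 2.27
ee_pos: [0.5669, 0.0292, 0.1288]
orientation: [[0.348, -0.01, -0.937], [0.937, 0.0, 0.348], [-0.003, -1.0, 0.009]]
force: [-0.1, 0.0, -0.3]
opening: 0.0918
```

```bash
python3 - <<'E'
from h import *
c=bot.camera("wrist");s=bot.state();print(s["time_s"],s["ee_pos"],s["force"]);print(sh((.5717,.0275,.073)))
cv2.imwrite("pics/w2.png",c["pixels"])
W=cloud(c).reshape(-1,3);t=W[np.hypot(W[:,0]-.572,W[:,1]-.028)<.025];t=t[(t[:,2]>.1)];print(len(t),t.mean(0))
E
```

```text
2.3167 [0.56886639 0.02892034 0.13158132] [0.16030286 0.13216154 0.46817804]
[-0.03  5.86 -0.35]
2556 [0.56314145 0.03073364 0.1436606 ]
```

View pics/w2.png

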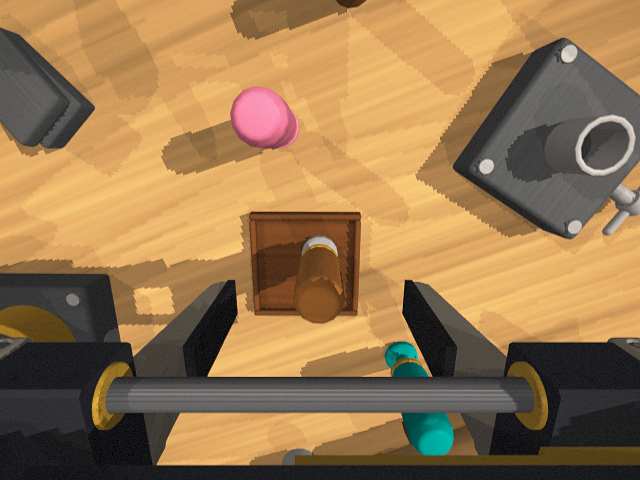

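The tool sits centred between the jaws (handle column 320, jaws 235–405), with turquoise tool clear beyond. Descend and grip.

>>> arm_command --moves '[[[0,2,-0.3],0,1],[[0,4,-0.3],0,1],[[0,5.6,-0.3],0,1],[[0,5.8,-0.3],0,1],[[0,5.8,-0.3],0,1]]'

```text
time_s: 2.73
ee_pos: [0.5718, 0.0289, 0.0747]
orientation: [[0.347, -0.005, -0.938], [0.938, 0.001, 0.347], [-0.001, -1.0, 0.005]]
force: [0.0, 0.5, 0.5]
opening: 0.092
```

```bash
python3 - <<'E'
from h import *
s=bot.state();print(s["time_s"],s["ee_pos"],s["orientation"],s["force"]);print(sh((.5717,.0275,.073)))
E
```

```text
2.7333 [0.57180996 0.02890964 0.0747237 ] [[ 3.47415814e-01 -5.23550699e-03 -9.37696562e-01]
 [ 9.37710862e-01  1.11957418e-03  3.47414861e-01]
 [-7.69072075e-04 -9.99985668e-01  5.29834955e-03]] [0.0317021  0.50027666 0.47026658]
[-0.14  0.17 -0.04]
```

>>> arm_command --moves '[[[-0.1,0.1,0],0,1],[[-0.1,0.15,0],0,0.0],[[-0.1,0.15,0],0,-0.2],[[-0.1,0.15,0],0,-0.4],[[-0.1,0.15,0],0,-1]]'

```text
time_s: 3.15
ee_pos: [0.5718, 0.0281, 0.0738]
orientation: [[0.347, -0.004, -0.938], [0.938, 0.001, 0.347], [-0.0, -1.0, 0.005]]
force: [0.7, -0.3, 0.7]
opening: 0.0673
```

>>> arm_command --moves '[[[0,0,0],0,-1],[[0,0,0],0,-1],[[0,0,0],0,-1],[[0,0,0],0,-1]]'

```text
time_s: 3.48
ee_pos: [0.5718, 0.028, 0.0738]
orientation: [[0.347, -0.004, -0.938], [0.938, 0.001, 0.347], [-0.0, -1.0, 0.005]]
force: [0.4, -0.1, -0.3]
opening: 0.0408
```

```bash
python3 - <<'E'
from h import *
s=bot.state();print(s["time_s"],s["ee_pos"],s["orientation"],s["force"],s["opening"],s["wrist_torque"])
E
```

```text
3.4833 [0.57175126 0.02800441 0.07384099] [[ 3.47472424e-01 -4.35486844e-03 -9.37680089e-01]
 [ 9.37690164e-01  1.33037431e-03  3.47469979e-01]
 [-2.65720543e-04 -9.99989633e-01  4.54578569e-03]] [ 0.42358155 -0.13248742 -0.33345095] 0.04075734436743938 [0.02412102 0.03049216 0.00398018]
```

>>> arm_command --moves '[[[0,0,0],0,-1],[[0,0,0],0,-1],[[0,0,0],0,-1],[[0,0,0],0,-1]]'

```text
time_s: 3.82
ee_pos: [0.5717, 0.0279, 0.0737]
orientation: [[0.348, -0.005, -0.938], [0.938, 0.001, 0.348], [-0.0, -1.0, 0.005]]
force: [-0.9, -0.1, -0.8]
opening: 0.0299
```

```bash
python3 - <<'E'
from h import *
s=bot.state();print(s["time_s"],s["ee_pos"],s["force"],s["opening"],s["wrist_torque"])
E
```

```text
3.8167 [0.57168915 0.02793726 0.07372694] [-0.87658222 -0.14948882 -0.83606494] 0.02990686713245973 [-0.07501448 -0.0369094   0.03009394]
```

>>> arm_command --moves '[[[0,-1,0],0,-1],[[0,-3,0],0,-1],[[0,-5.5,0],0,-1],[[0,-8,0],0,-1],[[0,-10,0],0,-1]]'

```text
time_s: 4.23
ee_pos: [0.5723, 0.0277, 0.1759]
orientation: [[0.348, -0.004, -0.938], [0.938, 0.001, 0.348], [-0.0, -1.0, 0.004]]
force: [-0.0, 0.4, -2.8]
opening: 0.03
```

```bash
python3 - <<'E'
from h import *
c=bot.camera("scene");cv2.imwrite("pics/s3.png",c["pixels"])
s=bot.state();print(s["time_s"],s["ee_pos"],s["force"],s["opening"],s["wrist_torque"]);print(sh((.5859,-.2256,.165)))
E
```

```text
4.2833 [0.57455825 0.02781861 0.17955062] [ 0.94456841 -0.0472442   0.32120021] 0.029551410075138427 [-0.0156268  -0.1493282  -0.03765275]
[-23.37   1.4   -9.88]
```

View pics/s3.png

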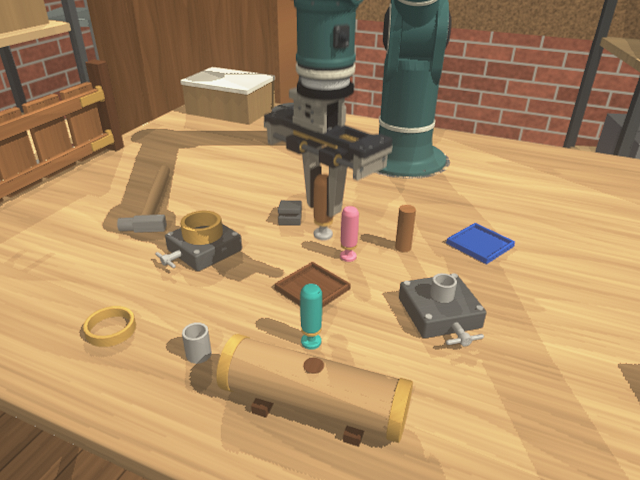

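The tool is held upright (scene picture, handle (323,200), blade (323,234)). The tray is now empty. Transit to above the clamp-screw side.

>>> arm_command --moves '[[[-2.5,0,-1.1],0,-1],[[-5.5,0,-2.3],0,-1],[[-8.5,0,-3.6],0,-1],[[-11.5,0,-4.9],0,-1],[[-14.5,0,-6.1],0,-1]]'

```text
time_s: 4.7
ee_pos: [0.5809, -0.1306, 0.179]
orientation: [[0.347, 0.002, -0.938], [0.938, 0.003, 0.347], [0.003, -1.0, -0.001]]
force: [0.6, -0.5, -1.7]
opening: 0.0299
```

```bash
python3 - <<'E'
from h import *
s=bot.state();print(s["time_s"],s["ee_pos"],s["force"]);print(sh((.5859,-.2256,.165)))
E
```

```text
4.7 [ 0.58090443 -0.13062147  0.17899601] [ 0.55901654 -0.48750824 -1.6504104 ]
[-8.74  1.38 -3.77]
```

>>> arm_command --moves '[[[-3.5,0,-1.5],0,-1],[[-6.5,0.7,-2.8],0,-1],[[-8.7,1.4,-3.8],0,-1],[[-8.7,1.4,-3.8],0,-1],[[-8.7,1.4,-3.8],0,-1]]'

```text
time_s: 5.12
ee_pos: [0.5851, -0.2271, 0.1637]
orientation: [[0.351, -0.0, -0.936], [0.936, 0.003, 0.351], [0.002, -1.0, 0.001]]
force: [-0.0, 0.7, -2.8]
opening: 0.0299
```

```bash
python3 - <<'E'
from h import *
ims=[]
for n in("top","scene","wrist"):
    c=bot.camera(n);W=cloud(c);np.save(f"a_{n}.npy",W)
    p=proj(c,(.575,-.22,.08)).astype(int);print(n,p)
    x=max(0,min(520,p[0]-60));y=max(0,min(360,p[1]-60))
    ims.append(cv2.resize(c["pixels"][y:y+120,x:x+120],(266,266)) if n!="wrist" else cv2.resize(c["pixels"],(355,266)))
    s=bot.state();print(s["ee_pos"],s["force"],s["orientation"][:,1])
cv2.imwrite("pics/a.png",cv2.resize(np.hstack(ims),(800,240)))
E
```

```text
top [469 183]
[ 0.58577172 -0.22511467  0.16404982] [-0.14051339  1.07708359 -2.33895766] [ 6.83446992e-04  3.55243480e-03 -9.99993457e-01]
scene [190 217]
[ 0.58623879 -0.22402995  0.16434023] [ 0.47697699  0.33982409 -2.41825176] [ 0.00131008  0.0038466  -0.99999174]
wrist [320 244]
[ 0.58655748 -0.22356166  0.16462142] [-0.60636973  1.57934911 -2.83898126] [ 0.00186589  0.00380471 -0.99999102]
```

View pics/a.png

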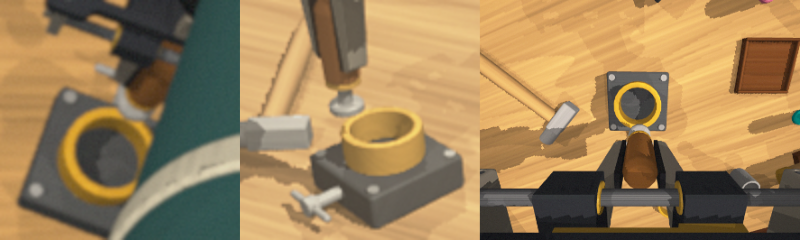

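Blade hangs just above the screw-side rim (scene crop: disc (347,103), screw (315,200)). Refine ring and blade positions from these views.

```bash
python3 - <<'E'
from h import *
from scipy.optimize import least_squares
for n in("wrist","scene","top"):
    W=np.load(f"a_{n}.npy").reshape(-1,3);W=W[~np.isnan(W[:,0])]
    near=lambda c,r:W[np.hypot(W[:,0]-c[0],W[:,1]-c[1])<r]
    R=near((.556,-.214),.045);z=np.median(R[(R[:,2]>.06)&(R[:,2]<.07)][:,2]);r=R[abs(R[:,2]-z)<.0035];c=np.array((.556,-.214))
    print(n,len(r),z,fitc(r),least_squares(lambda p:np.hypot(r[:,0]-p[0],r[:,1]-p[1])-.032,c,loss="soft_l1",f_scale=.003).x)
    t=near((.586,-.2245),.03);D=t[(t[:,2]>.086)&(t[:,2]<.108)];H=t[(t[:,2]>.125)&(t[:,2]<.15)]
    if len(D)>10: print("disc",len(D),D.mean(0),D.min(0),D.max(0))
    for q in np.arange(.086,.115,.003):
        k=t[(t[:,2]>q)&(t[:,2]<q+.003)]
        if len(k)>6: print("  %.3f"%q,len(k),k.mean(0).round(4),k[:,:2].min(0).round(4),k[:,:2].max(0).round(4))
E
```

```text
wrist 2633 0.06462273774311422 (array([ 0.55472309, -0.2165534 ]), np.float64(0.0316307690230759)) [ 0.55482164 -0.21658358]
disc 518 [ 0.57715758 -0.22217587  0.10232581] [ 0.57096343 -0.23929052  0.09603856] [ 0.59182649 -0.21029998  0.105259  ]
  0.095 20 [ 0.5747 -0.2223  0.097 ] [ 0.5713 -0.2352] [ 0.5831 -0.2109]
  0.098 63 [ 0.5751 -0.222   0.0996] [ 0.5711 -0.2369] [ 0.5886 -0.2103]
  0.101 385 [ 0.5776 -0.2219  0.1028] [ 0.571  -0.2393] [ 0.5918 -0.2103]
  0.104 50 [ 0.577  -0.2242  0.1043] [ 0.573  -0.2364] [ 0.588  -0.2124]
scene 383 0.06522424855419706 (array([ 0.55845237, -0.21248526]), np.float64(0.03201531333009062)) [ 0.5586481  -0.21235243]
disc 148 [ 0.59243209 -0.21929094  0.10294993] [ 0.57492395 -0.23723127  0.09642434] [ 0.60405187 -0.20741933  0.10725073]
  0.095 8 [ 0.5956 -0.2189  0.0976] [ 0.5878 -0.2328] [ 0.6002 -0.2099]
  0.098 27 [ 0.5956 -0.2162  0.0995] [ 0.5812 -0.2307] [ 0.6041 -0.2074]
  0.101 47 [ 0.5915 -0.2175  0.1028] [ 0.5756 -0.2372] [ 0.6028 -0.2081]
  0.104 64 [ 0.5914 -0.2219  0.105 ] [ 0.5749 -0.2357] [ 0.6036 -0.2094]
  0.107 12 [ 0.5907 -0.2211  0.1087] [ 0.5852 -0.2292] [ 0.5939 -0.2161]
  0.110 15 [ 0.5892 -0.2207  0.1115] [ 0.5832 -0.2281] [ 0.593 -0.217]
  0.113 10 [ 0.5904 -0.2219  0.1147] [ 0.5852 -0.2262] [ 0.5939 -0.2191]
top 498 0.06587998829367298 (array([ 0.5550393, -0.213607 ]), np.float64(0.03157168082973974)) [ 0.55489381 -0.21390023]
disc 134 [ 0.57803243 -0.22128808  0.10377261] [ 0.57021972 -0.2394299   0.09699668] [ 0.59398228 -0.21152507  0.10769619]
  0.098 13 [ 0.5746 -0.223   0.0997] [ 0.5702 -0.2354] [ 0.5867 -0.2122]
  0.101 46 [ 0.579  -0.2209  0.1029] [ 0.5706 -0.2394] [ 0.594  -0.2115]
  0.104 67 [ 0.578  -0.2212  0.1052] [ 0.5704 -0.2373] [ 0.5916 -0.2123]
```

```bash
cat >> h.py <<'E'
C=np.array((.5558,-.2140));A0=np.deg2rad(-20.8)
def ang(p): return np.rad2deg(np.arctan2(p[1]-C[1],p[0]-C[0])-A0)%360
def arc(step=15,z=.1287,n=5,a=None):
    s=bot.state();p=s["ee_pos"]
    a0=ang(p) if a is None else a
    print("t %.2f ang %.1f r %.2f z %.2f F %s Fz-resid tilt %s"%(s["time_s"],ang(p),np.hypot(*(p[:2]-C))*1000,p[2]*1000,s["force"].round(1),s["orientation"][:,1].round(4)), "op",round(s["opening"]*1000,1))
    for k in range(1,n+1):
        b=np.deg2rad(a0+step*k/n)+A0
        print(sh((*(C+.032*np.r_[np.cos(b),np.sin(b)]),z),s).tolist())
E
python3 - <<'E'
from h import *
s=bot.state();print(s["ee_pos"],sh((.5857,-.2254,.137)))
E
```

```text
[ 0.58655748 -0.22356166  0.16462142] [-0.21  2.76  0.02]
```

>>> arm_command --moves '[[[-0.1,0.8,0],0,-1],[[-0.2,1.6,0],0,-1],[[-0.2,2.4,0],0,-1],[[-0.2,2.7,0],0,-1],[[-0.2,2.7,0],0,-1]]'

```text
time_s: 5.68
ee_pos: [0.5851, -0.2247, 0.1361]
orientation: [[0.345, -0.001, -0.939], [0.939, 0.005, 0.345], [0.004, -1.0, 0.002]]
force: [0.5, 0.5, -2.5]
opening: 0.03
```

```bash
python3 - <<'E'
from h import *
arc(0,.1287,1,0)
c=bot.camera("scene");cv2.imwrite("pics/b.png",cv2.resize(c["pixels"][170:280,140:250],(550,550)))
arc(0,.1287,1,0)
E
```

```text
t 5.68 ang 0.8 r 31.22 z 136.07 F [ 0.5  0.5 -2.5] Fz-resid tilt [-6.0e-04  4.5e-03 -1.0e+00] op 30.0
[-0.05, 0.74, -0.08]
t 5.73 ang 0.5 r 31.71 z 136.78 F [-0.2  0.  -1.4] Fz-resid tilt [ 5.0e-04  4.1e-03 -1.0e+00] op 29.6
[-0.03, 0.81, -0.03]
```

View pics/b.png

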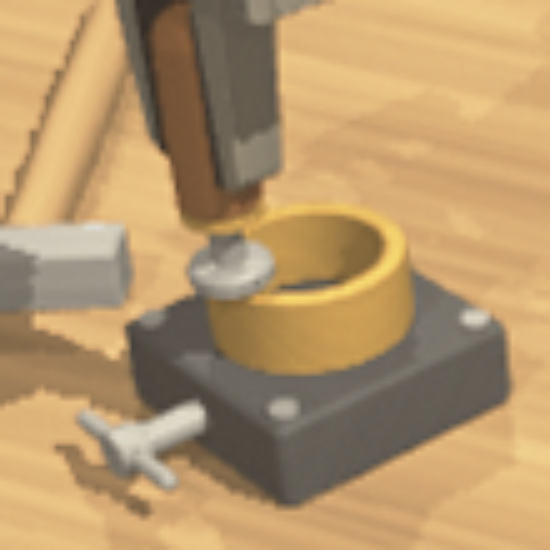

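The blade hovers a few mm over the screw-side rim (disc (230,270) in crop, rim below). It agrees with the fit, so press gently.

>>> arm_command --moves '[[[0,0.2,0],0,-1],[[0,0.4,0],0,-1],[[0,0.6,0],0,-1],[[0,0.8,0],0,-1],[[0,0.8,0],0,-1]]'

```text
time_s: 6.15
ee_pos: [0.5859, -0.2252, 0.1291]
orientation: [[0.345, 0.001, -0.938], [0.938, 0.004, 0.345], [0.004, -1.0, 0.0]]
force: [-1.3, 0.2, 2.5]
opening: 0.0301
```

```bash
python3 - <<'E'
from h import *
arc(15,.1287,5,0)
c=bot.camera("scene");cv2.imwrite("pics/b2.png",cv2.resize(c["pixels"][170:280,140:250],(550,550)))
arc(15,.1287,5,0)
E
```

```text
t 6.15 ang 0.4 r 32.10 z 129.13 F [-1.3  0.2  2.5] Fz-resid tilt [ 0.0014  0.0039 -1.    ] op 30.1
[0.14, 0.04, 0.01]
[0.31, 0.04, 0.02]
[0.48, 0.04, 0.04]
[0.64, 0.05, 0.07]
[0.81, 0.05, 0.11]
t 6.20 ang 0.5 r 32.13 z 129.25 F [-1.2  0.8  3.2] Fz-resid tilt [ 0.0014  0.0039 -1.    ] op 30.0
[0.14, 0.06, 0.02]
[0.31, 0.06, 0.03]
[0.48, 0.06, 0.05]
[0.64, 0.06, 0.08]
[0.8, 0.06, 0.11]
```

View pics/b2.png

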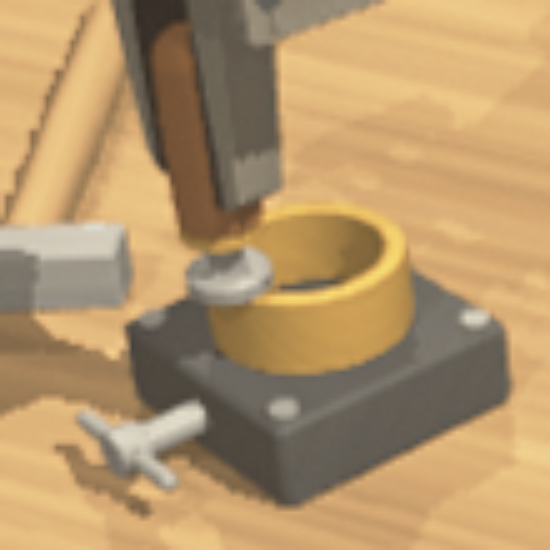

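Disc now rests on the rim; reading +3 N vs −2 N hanging, so about 5 N contact, as wanted. Start the circle, anticlockwise.

>>> arm_command --moves '[[[0.15,0.05,0.02],0,-1],[[0.3,0.05,0.03],0,-1],[[0.5,0.05,0.05],0,-1],[[0.65,0.05,0.08],0,-1],[[0.8,0.05,0.11],0,-1]]'

```text
time_s: 6.62
ee_pos: [0.588, -0.2176, 0.1291]
orientation: [[0.346, 0.002, -0.938], [0.938, 0.003, 0.346], [0.004, -1.0, -0.001]]
force: [-0.2, -2.7, 3.0]
opening: 0.0301
```

```bash
echo 'import sys
from h import *
a=[float(x) for x in sys.argv[1:]]
arc(*(a[:1] or [15]),z=(a[1] if len(a)>1 else .1287))' > n.py; python3 n.py
```

```text
t 6.62 ang 14.3 r 32.42 z 129.09 F [-0.2 -2.7  3. ] Fz-resid tilt [ 0.0024  0.003  -1.    ] op 30.1
[0.15, 0.04, 0.08]
[0.31, 0.04, 0.14]
[0.47, 0.04, 0.2]
[0.62, 0.04, 0.27]
[0.77, 0.04, 0.34]
```

>>> arm_command --moves '[[[0.15,0.04,0.08],0,-1],[[0.3,0.04,0.14],0,-1],[[0.47,0.04,0.2],0,-1],[[0.62,0.04,0.27],0,-1],[[0.77,0.04,0.34],0,-1]]'

```text
time_s: 7.03
ee_pos: [0.5877, -0.209, 0.1288]
orientation: [[0.346, 0.003, -0.938], [0.938, 0.003, 0.346], [0.004, -1.0, -0.002]]
force: [0.2, -2.0, 3.1]
opening: 0.0297
```

```bash
python3 n.py 17
```

```text
t 7.03 ang 29.6 r 32.32 z 128.81 F [ 0.2 -2.   3.1] Fz-resid tilt [ 0.0029  0.0029 -1.    ] op 29.7
[0.15, 0.01, 0.12]
[0.3, 0.01, 0.23]
[0.46, 0.01, 0.35]
[0.6, 0.01, 0.47]
[0.73, 0.01, 0.6]
```

>>> arm_command --moves '[[[0.15,0.01,0.12],0,-1],[[0.3,0.01,0.23],0,-1],[[0.46,0.01,0.35],0,-1],[[0.6,0.01,0.47],0,-1],[[0.73,0.01,0.6],0,-1]]'

```text
time_s: 7.45
ee_pos: [0.5848, -0.1998, 0.1288]
orientation: [[0.345, 0.004, -0.938], [0.938, 0.003, 0.345], [0.004, -1.0, -0.002]]
force: [0.8, -2.6, 2.9]
opening: 0.0299
```

```bash
python3 n.py 17
```

```text
t 7.45 ang 46.8 r 32.30 z 128.84 F [ 0.8 -2.6  2.9] Fz-resid tilt [ 0.0035  0.0029 -1.    ] op 29.9
[0.11, 0.01, 0.16]
[0.22, 0.01, 0.31]
[0.33, 0.01, 0.47]
[0.43, 0.01, 0.63]
[0.52, 0.01, 0.79]
```

>>> arm_command --moves '[[[0.11,0.01,0.16],0,-1],[[0.22,0.01,0.31],0,-1],[[0.33,0.01,0.47],0,-1],[[0.43,0.01,0.63],0,-1],[[0.52,0.01,0.79],0,-1]]'

```text
time_s: 7.87
ee_pos: [0.5793, -0.1919, 0.1288]
orientation: [[0.345, 0.004, -0.939], [0.939, 0.003, 0.345], [0.004, -1.0, -0.003]]
force: [2.6, -1.8, 3.0]
opening: 0.0297
```

```bash
python3 n.py 17
```

```text
t 7.87 ang 64.0 r 32.26 z 128.80 F [ 2.6 -1.8  3. ] Fz-resid tilt [ 0.0039  0.0031 -1.    ] op 29.7
[0.06, 0.01, 0.18]
[0.13, 0.01, 0.36]
[0.18, 0.01, 0.54]
[0.23, 0.01, 0.72]
[0.27, 0.01, 0.91]
```

>>> arm_command --moves '[[[0.06,0.01,0.18],0,-1],[[0.13,0.01,0.36],0,-1],[[0.18,0.01,0.54],0,-1],[[0.23,0.01,0.72],0,-1],[[0.27,0.01,0.91],0,-1]]'

```text
time_s: 8.28
ee_pos: [0.5717, -0.1859, 0.1287]
orientation: [[0.345, 0.004, -0.939], [0.939, 0.003, 0.345], [0.005, -1.0, -0.003]]
force: [2.7, -1.9, 2.9]
opening: 0.0301
```

```bash
python3 - <<'E'
from h import *
arc(17)
c=bot.camera("scene");cv2.imwrite("pics/b3.png",cv2.resize(c["pixels"][170:280,140:250],(550,550)))
arc(17)
E
```

```text
t 8.28 ang 81.2 r 32.33 z 128.74 F [ 2.7 -1.9  2.9] Fz-resid tilt [ 0.0043  0.0033 -1.    ] op 30.1
[-0.01, 0.0, 0.19]
[0.01, 0.0, 0.38]
[0.01, 0.0, 0.57]
[0.0, 0.0, 0.76]
[-0.02, 0.0, 0.95]
t 8.33 ang 82.0 r 32.36 z 128.67 F [ 2.2 -1.   2.4] Fz-resid tilt [ 0.0037  0.0036 -1.    ] op 30.0
[-0.01, -0.0, 0.19]
[-0.0, -0.0, 0.38]
[-0.0, -0.0, 0.57]
[-0.01, -0.01, 0.76]
[-0.03, -0.01, 0.95]
```

View pics/b3.png

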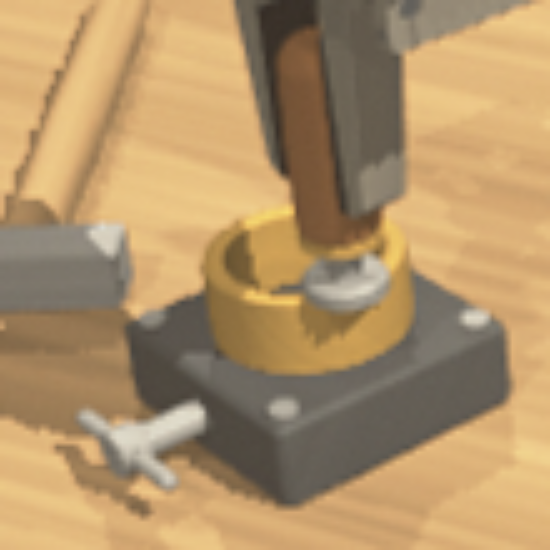

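At about 80° the disc (347,283 in crop) sits on the rim. Carry on.

>>> arm_command --moves '[[[0,0,0.19],0,-1],[[0,0,0.38],0,-1],[[0,0,0.57],0,-1],[[-0.01,0,0.76],0,-1],[[-0.03,0,0.95],0,-1]]'

```text
time_s: 8.75
ee_pos: [0.5622, -0.1824, 0.1287]
orientation: [[0.345, 0.004, -0.939], [0.939, 0.004, 0.345], [0.005, -1.0, -0.002]]
force: [3.1, -1.1, 2.7]
opening: 0.0302
```

```bash
python3 n.py 17
```

```text
t 8.75 ang 99.3 r 32.27 z 128.66 F [ 3.1 -1.1  2.7] Fz-resid tilt [ 0.0038  0.0038 -1.    ] op 30.2
[-0.06, -0.0, 0.18]
[-0.11, -0.0, 0.37]
[-0.16, -0.01, 0.55]
[-0.23, -0.01, 0.73]
[-0.31, -0.01, 0.9]
```

>>> arm_command --moves '[[[-0.06,0,0.18],0,-1],[[-0.11,0,0.37],0,-1],[[-0.16,0,0.55],0,-1],[[-0.23,0,0.73],0,-1],[[-0.31,0,0.9],0,-1]]'

```text
time_s: 9.17
ee_pos: [0.5525, -0.1819, 0.1286]
orientation: [[0.345, 0.004, -0.939], [0.939, 0.004, 0.345], [0.005, -1.0, -0.002]]
force: [4.1, -0.1, 2.8]
opening: 0.0298
```

```bash
python3 n.py 17
```

```text
t 9.17 ang 116.6 r 32.30 z 128.62 F [ 4.1 -0.1  2.8] Fz-resid tilt [ 0.0038  0.0043 -1.    ] op 29.8
[-0.11, -0.01, 0.16]
[-0.21, -0.01, 0.32]
[-0.32, -0.01, 0.47]
[-0.44, -0.01, 0.62]
[-0.56, -0.01, 0.77]
```

>>> arm_command --moves '[[[-0.11,0,0.16],0,-1],[[-0.21,0,0.32],0,-1],[[-0.32,0,0.47],0,-1],[[-0.44,0,0.62],0,-1],[[-0.56,0,0.77],0,-1]]'

```text
time_s: 9.58
ee_pos: [0.5431, -0.1843, 0.1285]
orientation: [[0.345, 0.004, -0.939], [0.939, 0.005, 0.345], [0.005, -1.0, -0.002]]
force: [3.0, 1.0, 2.8]
opening: 0.0299
```

```bash
python3 n.py 17
```

```text
t 9.58 ang 133.9 r 32.25 z 128.50 F [3.  1.  2.8] Fz-resid tilt [ 0.0035  0.0046 -1.    ] op 29.9
[-0.15, -0.02, 0.12]
[-0.29, -0.02, 0.24]
[-0.44, -0.02, 0.36]
[-0.6, -0.02, 0.47]
[-0.76, -0.03, 0.57]
```

>>> arm_command --moves '[[[-0.15,-0.02,0.12],0,-1],[[-0.29,-0.02,0.24],0,-1],[[-0.44,-0.02,0.36],0,-1],[[-0.6,-0.02,0.47],0,-1],[[-0.76,-0.02,0.57],0,-1]]'

```text
time_s: 10.0
ee_pos: [0.5349, -0.1894, 0.1285]
orientation: [[0.344, 0.003, -0.939], [0.939, 0.005, 0.345], [0.006, -1.0, -0.001]]
force: [2.5, 1.6, 2.1]
opening: 0.0299
```

```bash
python3 n.py 17
```

```text
t 10.00 ang 151.2 r 32.35 z 128.54 F [2.5 1.6 2.1] Fz-resid tilt [ 0.003   0.0049 -1.    ] op 29.9
[-0.18, -0.02, 0.06]
[-0.36, -0.02, 0.14]
[-0.54, -0.02, 0.2]
[-0.72, -0.02, 0.26]
[-0.9, -0.02, 0.31]
```

>>> arm_command --moves '[[[-0.18,-0.02,0.06],0,-1],[[-0.36,-0.02,0.14],0,-1],[[-0.54,-0.02,0.2],0,-1],[[-0.72,-0.02,0.26],0,-1],[[-0.9,-0.02,0.31],0,-1]]'

```text
time_s: 10.42
ee_pos: [0.5285, -0.1967, 0.1286]
orientation: [[0.345, 0.003, -0.939], [0.939, 0.005, 0.345], [0.006, -1.0, -0.001]]
force: [1.5, 2.0, 2.8]
opening: 0.0297
```

```bash
python3 - <<'E'
from h import *
arc(17)
for n,b in(("top",(400,520,140,260)),("scene",(140,250,170,280)),("wrist",(0,640,0,480))):
    c=bot.camera(n);cv2.imwrite(f"pics/c_{n}.png",c["pixels"]); 
E
python3 - <<'E'
import cv2,numpy as np
a=cv2.imread("pics/c_scene.png")[170:280,140:250];b=cv2.imread("pics/c_wrist.png")[100:340,200:440]
cv2.imwrite("pics/c.png",np.hstack([cv2.resize(a,(400,400)),cv2.resize(b,(400,400))]))
E
python3 n.py 17
```

```text
t 10.42 ang 168.5 r 32.32 z 128.60 F [1.5 2.  2.8] Fz-resid tilt [ 0.0025  0.0053 -1.    ] op 29.7
[-0.19, -0.01, 0.0]
[-0.38, -0.01, 0.03]
[-0.57, -0.01, 0.04]
[-0.76, -0.01, 0.04]
[-0.95, -0.02, 0.03]
t 10.57 ang 169.2 r 32.27 z 128.58 F [0.4 1.1 2.8] Fz-resid tilt [ 0.0022  0.0048 -1.    ] op 30.0
[-0.19, -0.01, 0.01]
[-0.38, -0.01, 0.03]
[-0.57, -0.02, 0.04]
[-0.76, -0.02, 0.03]
[-0.95, -0.02, 0.02]
```

View pics/c.png

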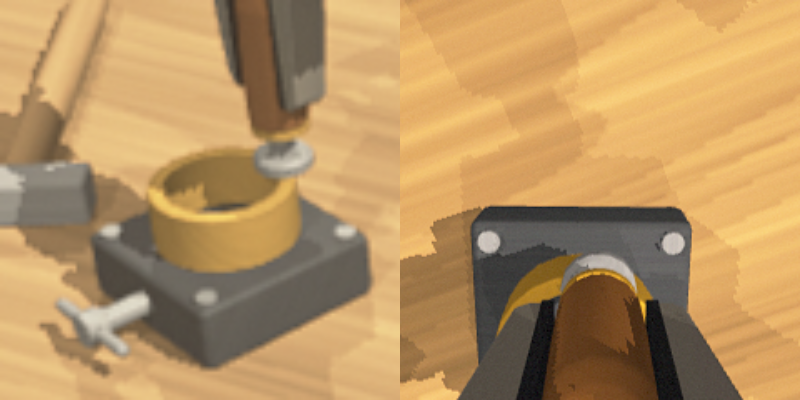

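At ~169° the disc (285,157 in crop) mirrors its start place about the ring centre. It is still on the rim. Continue.

>>> arm_command --moves '[[[-0.19,-0.01,0.01],0,-1],[[-0.38,-0.01,0.03],0,-1],[[-0.57,-0.01,0.04],0,-1],[[-0.76,-0.01,0.03],0,-1],[[-0.95,-0.01,0.02],0,-1]]'

```text
time_s: 10.98
ee_pos: [0.5246, -0.206, 0.1285]
orientation: [[0.345, 0.002, -0.939], [0.939, 0.005, 0.345], [0.005, -1.0, 0.0]]
force: [1.3, 1.2, 3.1]
opening: 0.0306
```

```bash
python3 n.py 17
```

```text
t 10.98 ang 186.4 r 32.24 z 128.54 F [1.3 1.2 3.1] Fz-resid tilt [ 0.0017  0.0051 -1.    ] op 30.6
[-0.19, -0.02, -0.05]
[-0.37, -0.02, -0.08]
[-0.56, -0.02, -0.13]
[-0.74, -0.02, -0.19]
[-0.91, -0.02, -0.26]
```

>>> arm_command --moves '[[[-0.19,-0.02,-0.05],0,-1],[[-0.37,-0.02,-0.08],0,-1],[[-0.56,-0.02,-0.13],0,-1],[[-0.74,-0.02,-0.19],0,-1],[[-0.91,-0.02,-0.26],0,-1]]'

```text
time_s: 11.4
ee_pos: [0.5235, -0.2156, 0.1286]
orientation: [[0.345, 0.001, -0.939], [0.939, 0.005, 0.345], [0.005, -1.0, 0.001]]
force: [-0.5, 2.4, 2.3]
opening: 0.03
```

```bash
python3 n.py 17
```

```text
t 11.40 ang 203.6 r 32.34 z 128.57 F [-0.5  2.4  2.3] Fz-resid tilt [ 9.0e-04  5.4e-03 -1.0e+00] op 30.0
[-0.16, -0.01, -0.11]
[-0.33, -0.02, -0.2]
[-0.49, -0.02, -0.3]
[-0.64, -0.02, -0.41]
[-0.79, -0.02, -0.52]
```

>>> arm_command --moves '[[[-0.16,-0.01,-0.11],0,-1],[[-0.33,-0.01,-0.2],0,-1],[[-0.49,-0.01,-0.3],0,-1],[[-0.64,-0.01,-0.41],0,-1],[[-0.79,-0.01,-0.52],0,-1]]'

```text
time_s: 11.82
ee_pos: [0.5254, -0.225, 0.1285]
orientation: [[0.345, 0.0, -0.939], [0.939, 0.005, 0.345], [0.005, -1.0, 0.002]]
force: [-0.7, 3.1, 3.6]
opening: 0.0301
```

```bash
python3 n.py 17
```

```text
t 11.82 ang 220.7 r 32.31 z 128.50 F [-0.7  3.1  3.6] Fz-resid tilt [ 3.0e-04  5.5e-03 -1.0e+00] op 30.1
[-0.12, -0.02, -0.15]
[-0.26, -0.02, -0.28]
[-0.38, -0.02, -0.43]
[-0.5, -0.02, -0.58]
[-0.61, -0.02, -0.73]
```

>>> arm_command --moves '[[[-0.12,-0.02,-0.15],0,-1],[[-0.26,-0.02,-0.28],0,-1],[[-0.38,-0.02,-0.43],0,-1],[[-0.5,-0.02,-0.58],0,-1],[[-0.61,-0.02,-0.73],0,-1]]'

```text
time_s: 12.23
ee_pos: [0.53, -0.2335, 0.1286]
orientation: [[0.345, -0.0, -0.939], [0.939, 0.005, 0.345], [0.005, -1.0, 0.002]]
force: [-1.4, 2.7, 3.2]
opening: 0.0297
```

```bash
python3 n.py 17
```

```text
t 12.23 ang 237.9 r 32.35 z 128.56 F [-1.4  2.7  3.2] Fz-resid tilt [-3.0e-04  5.4e-03 -1.0e+00] op 29.7
[-0.07, -0.02, -0.18]
[-0.16, -0.02, -0.35]
[-0.23, -0.02, -0.52]
[-0.3, -0.02, -0.7]
[-0.36, -0.02, -0.88]
```

>>> arm_command --moves '[[[-0.07,-0.02,-0.18],0,-1],[[-0.16,-0.02,-0.35],0,-1],[[-0.23,-0.02,-0.52],0,-1],[[-0.3,-0.02,-0.7],0,-1],[[-0.36,-0.02,-0.88],0,-1]]'

```text
time_s: 12.65
ee_pos: [0.5369, -0.2403, 0.1286]
orientation: [[0.345, -0.001, -0.938], [0.938, 0.005, 0.345], [0.005, -1.0, 0.002]]
force: [-1.7, 1.4, 3.1]
opening: 0.03
```

```bash
python3 n.py 17
```

```text
t 12.65 ang 255.1 r 32.34 z 128.65 F [-1.7  1.4  3.1] Fz-resid tilt [-7.0e-04  5.2e-03 -1.0e+00] op 30.0
[-0.01, -0.01, -0.19]
[-0.05, -0.01, -0.38]
[-0.07, -0.01, -0.57]
[-0.08, -0.01, -0.76]
[-0.08, -0.01, -0.95]
```

>>> arm_command --moves '[[[-0.02,-0.01,-0.19],0,-1],[[-0.05,-0.01,-0.38],0,-1],[[-0.07,-0.01,-0.57],0,-1],[[-0.08,-0.01,-0.76],0,-1],[[-0.08,-0.01,-0.95],0,-1]]'

```text
time_s: 13.07
ee_pos: [0.5456, -0.2446, 0.1287]
orientation: [[0.345, -0.001, -0.938], [0.938, 0.005, 0.345], [0.004, -1.0, 0.002]]
force: [-3.2, 1.5, 2.3]
opening: 0.03
```

```bash
python3 - <<'E'
from h import *
c=bot.camera("scene");cv2.imwrite("pics/b4.png",cv2.resize(c["pixels"][170:280,140:250],(550,550)))
arc(17)
E
```

```text
t 13.12 ang 273.1 r 32.26 z 128.76 F [-3.1  0.6  2.1] Fz-resid tilt [-4.0e-04  4.7e-03 -1.0e+00] op 30.1
[0.04, 0.01, -0.19]
[0.07, 0.01, -0.38]
[0.1, 0.01, -0.56]
[0.15, 0.01, -0.75]
[0.21, 0.01, -0.93]
```

View pics/b4.png

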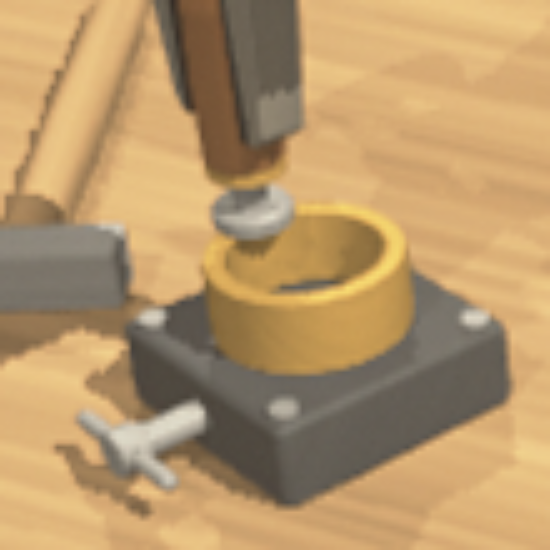

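On the far-left rim at ~273° (disc (253,212)). Carry on.

>>> arm_command --moves '[[[0.04,0.01,-0.19],0,-1],[[0.07,0.01,-0.38],0,-1],[[0.1,0.01,-0.56],0,-1],[[0.15,0.01,-0.75],0,-1],[[0.21,0.01,-0.93],0,-1]]'

```text
time_s: 13.53
ee_pos: [0.5557, -0.2463, 0.1287]
orientation: [[0.345, -0.0, -0.938], [0.938, 0.004, 0.345], [0.004, -1.0, 0.002]]
force: [-3.4, -1.1, 2.7]
opening: 0.0297
```

```bash
python3 n.py 17
```

```text
t 13.53 ang 290.6 r 32.29 z 128.72 F [-3.4 -1.1  2.7] Fz-resid tilt [-2.0e-04  4.3e-03 -1.0e+00] op 29.7
[0.1, 0.0, -0.17]
[0.18, 0.0, -0.34]
[0.27, 0.0, -0.51]
[0.37, 0.0, -0.67]
[0.48, 0.0, -0.82]
```

>>> arm_command --moves '[[[0.1,0,-0.17],0,-1],[[0.18,0,-0.34],0,-1],[[0.27,0,-0.51],0,-1],[[0.37,0,-0.67],0,-1],[[0.48,0,-0.82],0,-1]]'

```text
time_s: 13.95
ee_pos: [0.5653, -0.2448, 0.1288]
orientation: [[0.346, 0.0, -0.938], [0.938, 0.004, 0.346], [0.004, -1.0, 0.001]]
force: [-2.9, -1.3, 3.5]
opening: 0.0298
```

```bash
python3 n.py 17
```

```text
t 13.95 ang 307.9 r 32.26 z 128.77 F [-2.9 -1.3  3.5] Fz-resid tilt [ 1.0e-04  3.9e-03 -1.0e+00] op 29.8
[0.14, 0.01, -0.13]
[0.27, 0.01, -0.27]
[0.4, 0.01, -0.4]
[0.55, 0.01, -0.53]
[0.7, 0.01, -0.64]
```

>>> arm_command --moves '[[[0.14,0.01,-0.13],0,-1],[[0.27,0.01,-0.27],0,-1],[[0.4,0.01,-0.4],0,-1],[[0.55,0.01,-0.53],0,-1],[[0.7,0.01,-0.64],0,-1]]'

```text
time_s: 14.37
ee_pos: [0.574, -0.2407, 0.1288]
orientation: [[0.346, 0.0, -0.938], [0.938, 0.003, 0.346], [0.003, -1.0, 0.001]]
force: [-1.8, -1.7, 2.8]
opening: 0.0303
```

```bash
python3 n.py 17
```

```text
t 14.37 ang 325.0 r 32.28 z 128.77 F [-1.8 -1.7  2.8] Fz-resid tilt [ 4.0e-04  3.4e-03 -1.0e+00] op 30.3
[0.17, 0.01, -0.08]
[0.34, 0.01, -0.18]
[0.51, 0.01, -0.27]
[0.68, 0.01, -0.34]
[0.86, 0.01, -0.41]
```

>>> arm_command --moves '[[[0.17,0.01,-0.08],0,-1],[[0.34,0.01,-0.18],0,-1],[[0.51,0.01,-0.27],0,-1],[[0.68,0.01,-0.34],0,-1],[[0.86,0.01,-0.41],0,-1]]'

```text
time_s: 14.78
ee_pos: [0.5811, -0.2341, 0.1288]
orientation: [[0.346, 0.001, -0.938], [0.938, 0.003, 0.346], [0.003, -1.0, 0.0]]
force: [-2.1, -2.8, 3.4]
opening: 0.0299
```

```bash
python3 n.py 17
```

```text
t 14.78 ang 342.3 r 32.33 z 128.81 F [-2.1 -2.8  3.4] Fz-resid tilt [ 9.e-04  3.e-03 -1.e+00] op 29.9
[0.19, 0.01, -0.02]
[0.38, 0.01, -0.07]
[0.56, 0.01, -0.1]
[0.75, 0.01, -0.12]
[0.94, 0.01, -0.13]
```

Back to the screw (359°), then a few degrees past so the circle surely closes.

>>> arm_command --moves '[[[0.19,0.01,-0.02],0,-1],[[0.38,0.01,-0.07],0,-1],[[0.56,0.01,-0.1],0,-1],[[0.75,0.01,-0.12],0,-1],[[0.94,0.01,-0.13],0,-1]]'

```text
time_s: 15.2
ee_pos: [0.5859, -0.2257, 0.1288]
orientation: [[0.346, 0.001, -0.938], [0.938, 0.003, 0.346], [0.003, -1.0, -0.0]]
force: [-0.9, -2.6, 2.6]
opening: 0.0301
```

```bash
python3 n.py 7
```

```text
t 15.20 ang 359.5 r 32.28 z 128.85 F [-0.9 -2.6  2.6] Fz-resid tilt [ 0.0015  0.0027 -1.    ] op 30.1
[0.08, 0.02, 0.03]
[0.16, 0.02, 0.03]
[0.23, 0.02, 0.03]
[0.31, 0.02, 0.04]
[0.39, 0.02, 0.04]
```

>>> arm_command --moves '[[[0.08,0.01,0.02],0,-1],[[0.16,0.01,0.03],0,-1],[[0.23,0.01,0.03],0,-1],[[0.31,0.01,0.04],0,-1],[[0.35,0.01,0.04],0,-1]]'

```text
time_s: 15.62
ee_pos: [0.5869, -0.2223, 0.1288]
orientation: [[0.346, 0.002, -0.938], [0.938, 0.003, 0.346], [0.003, -1.0, -0.001]]
force: [-0.3, -3.1, 2.2]
opening: 0.03
```

```bash
python3 - <<'E'
from h import *
arc(0,.165,1)
c=bot.camera("scene");cv2.imwrite("pics/b5.png",cv2.resize(c["pixels"][170:280,140:250],(550,550)))
arc(0,.165,1)
E
```

```text
t 15.62 ang 5.9 r 32.15 z 128.82 F [-0.3 -3.1  2.2] Fz-resid tilt [ 0.0018  0.0026 -1.    ] op 30.0
[0.01, -3.62, 0.01]
t 15.67 ang 6.1 r 32.17 z 128.85 F [-0.2 -2.5  3.3] Fz-resid tilt [ 0.0018  0.0027 -1.    ] op 30.1
[0.01, -3.61, 0.01]
```

View pics/b5.png

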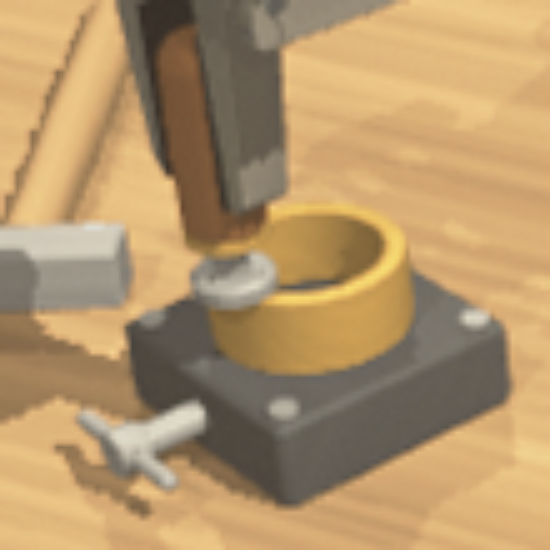

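Disc is back at the screw side. Lift and return to the tray (centre ≈ (0.577, 0.0125)).

>>> arm_command --moves '[[[0,-0.8,0],0,-1],[[0,-2,0],0,-1],[[0,-3.5,0],0,-1],[[0,-4.5,0],0,-1],[[0,-4.5,0],0,-1]]'

```text
time_s: 16.08
ee_pos: [0.5881, -0.222, 0.1764]
orientation: [[0.345, 0.006, -0.939], [0.939, 0.003, 0.345], [0.004, -1.0, -0.004]]
force: [0.7, 0.1, -1.6]
opening: 0.0298
```

```bash
python3 - <<'E'
from h import *
s=bot.state();print(s["ee_pos"],s["force"]);print(sh((.577,.0125,.165)))
E
```

```text
[ 0.58811151 -0.22199373  0.176439  ] [ 0.66066254  0.06528498 -1.63123038]
[21.62  1.2   9.14]
```

>>> arm_command --moves '[[[2,0,0.9],0,-1],[[5,0,2.1],0,-1],[[8,0,3.4],0,-1],[[11,0,4.6],0,-1],[[14,0,5.9],0,-1]]'

```text
time_s: 16.5
ee_pos: [0.5803, -0.0683, 0.1763]
orientation: [[0.345, 0.005, -0.939], [0.939, 0.003, 0.345], [0.005, -1.0, -0.003]]
force: [0.7, 0.1, -2.1]
opening: 0.0298
```

```bash
python3 - <<'E'
from h import *
s=bot.state();print(s["ee_pos"],s["force"]);print(sh((.577,.0125,.14)))
E
```

```text
[ 0.58034856 -0.06829545  0.176332  ] [ 0.65879723  0.08015203 -2.0641036 ]
[7.45 3.66 3.11]
```

>>> arm_command --moves '[[[3,0,1.3],0,-1],[[5.8,1,2.4],0,-1],[[7.4,2.4,3.1],0,-1],[[7.4,3.6,3.1],0,-1],[[7.4,3.6,3.1],0,-1]]'

```text
time_s: 16.92
ee_pos: [0.5747, 0.0136, 0.1378]
orientation: [[0.342, -0.001, -0.94], [0.94, 0.003, 0.342], [0.003, -1.0, 0.002]]
force: [-0.8, -1.2, -2.7]
opening: 0.0297
```

```bash
python3 - <<'E'
from h import *
c=bot.camera("wrist");d=bot.camera("scene")
s=bot.state();print(s["time_s"],s["ee_pos"],s["force"],s["orientation"][:,1]);print(sh((.577,.0125,.0745)))
a=d["pixels"][190:310,250:370];b=c["pixels"][120:360,200:440]
cv2.imwrite("pics/d.png",np.hstack([cv2.resize(a,(400,400)),cv2.resize(b,(400,400))]))
E
```

```text
17.0167 [0.57650108 0.01076381 0.14013101] [-0.65287185 -0.14074036 -2.58349424] [ 0.00303523  0.00234575 -0.99999264]
[0.16 6.56 0.03]
```

View pics/d.png

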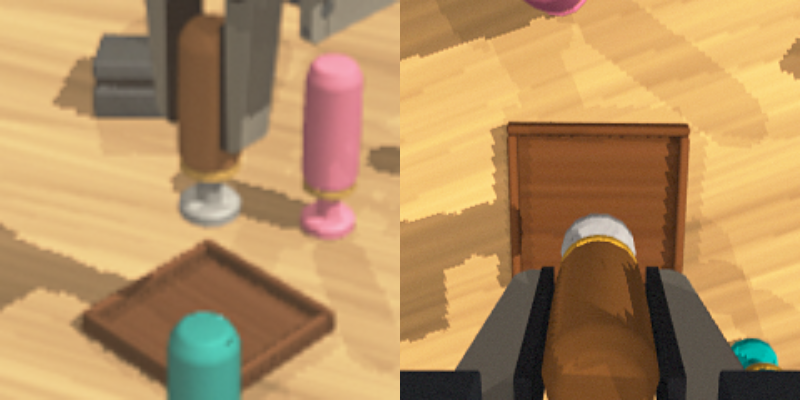

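Tool hangs over the middle of the tray, between side walls 512 and 685 in the wrist crop. Lower it.

>>> arm_command --moves '[[[0.1,1.8,0],0,-1],[[0.1,3.6,0],0,-1],[[0.15,5,0],0,-1],[[0.15,5.8,0],0,-1],[[0.15,6.1,0],0,-1]]'

```text
time_s: 17.43
ee_pos: [0.5769, 0.0108, 0.0784]
orientation: [[0.348, 0.002, -0.937], [0.937, 0.002, 0.348], [0.002, -1.0, -0.001]]
force: [-0.6, 0.1, -2.4]
opening: 0.03
```

```bash
python3 - <<'E'
from h import *
s=bot.state();print(s["time_s"],s["ee_pos"],s["force"],s["orientation"][:,1]);print(sh((.577,.0125,.0735)))
E
```

```text
17.4333 [0.57688641 0.01075316 0.07844703] [-0.60650962  0.07811474 -2.40612298] [ 0.00182448  0.00167217 -0.99999694]
[0.17 0.5  0.05]
```

>>> arm_command --moves '[[[0,0.2,0],0,-1],[[0,0.35,0],0,-1],[[0,0.45,0],0,-1],[[0,0.5,0],0,-1],[[0,0.5,0],0,-1]]'

```text
time_s: 17.85
ee_pos: [0.5772, 0.0108, 0.074]
orientation: [[0.348, 0.003, -0.937], [0.937, 0.002, 0.348], [0.003, -1.0, -0.002]]
force: [0.3, 0.0, -1.2]
opening: 0.03
```

```bash
python3 - <<'E'
from h import *
s=bot.state();print(s["time_s"],s["ee_pos"],s["force"],s["orientation"][:,1])
E
```

```text
17.85 [0.57723418 0.01080921 0.07395379] [ 0.2973357   0.03412113 -1.17532   ] [ 0.00273268  0.00183262 -0.99999459]
```

Just touching (−1.2 N against −2.3 N hanging). Down a further 0.5 mm, then check.

>>> arm_command --moves '[[[0,0.04,0],0,-1],[[0,0.06,0],0,-1],[[0,0.06,0],0,-1]]'

```text
time_s: 18.1
ee_pos: [0.5775, 0.0109, 0.0737]
orientation: [[0.348, 0.003, -0.937], [0.937, 0.002, 0.348], [0.003, -1.0, -0.003]]
force: [-0.2, 0.0, 0.3]
opening: 0.0303
```

```bash
python3 - <<'E'
from h import *
s=bot.state();print(s["time_s"],s["ee_pos"],s["force"],s["orientation"][:,1])
E
```

```text
18.1 [0.57754326 0.01092212 0.07372596] [-0.15964723  0.002373    0.3164903 ] [ 0.0034405   0.00195621 -0.99999217]
```

Standing on the floor with its weight carried. Open gently.

>>> arm_command --moves '[[[0,0,0],0,-0.3],[[0,0,0],0,-0.2],[[0,0,0],0,0],[[0,0,0],0,0.3],[[0,0,0],0,0.6]]'

```text
time_s: 18.52
ee_pos: [0.5776, 0.0109, 0.0738]
orientation: [[0.348, 0.004, -0.937], [0.937, 0.002, 0.348], [0.003, -1.0, -0.003]]
force: [-0.1, 0.0, 1.0]
opening: 0.0546
```

>>> arm_command --moves '[[[0,0,0],0,0.8],[[0,0,0],0,1],[[0,0,0],0,1],[[0,0,0],0,1],[[0,0,0],0,1]]'

```text
time_s: 18.93
ee_pos: [0.5776, 0.0109, 0.0738]
orientation: [[0.348, 0.004, -0.937], [0.937, 0.002, 0.348], [0.003, -1.0, -0.003]]
force: [0.1, 0.0, 0.6]
opening: 0.088
```

```bash
python3 - <<'E'
from h import *
c=bot.camera("scene");cv2.imwrite("pics/e.png",c["pixels"][150:350,200:440].repeat(2,0).repeat(2,1))
s=bot.state();print(s["time_s"],s["ee_pos"],s["force"],s["opening"])
E
```

```text
18.9833 [0.57763155 0.01091261 0.0737935 ] [-0.02264752 -0.18950551 -0.65866516] 0.09103489388702073
```

View pics/e.png

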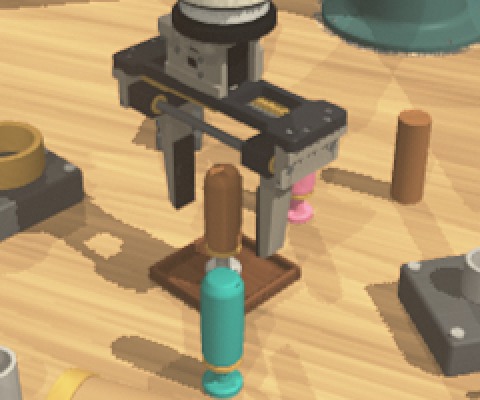

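The tool stands free between the open jaws in the tray (222,215). Rise straight up.

>>> arm_command --moves '[[[0,-1,0],0,1],[[0,-3.5,0],0,1],[[0,-6.5,0],0,1],[[0,-9.5,0],0,1],[[0,-12.5,0],0,1]]'

```text
time_s: 19.4
ee_pos: [0.577, 0.0105, 0.2008]
orientation: [[0.348, 0.004, -0.937], [0.937, 0.002, 0.349], [0.003, -1.0, -0.003]]
force: [0.2, -0.4, 0.3]
opening: 0.0919
```

>>> arm_command --moves '[[[0,-2,0],0,1],[[0,-4,0],0,1],[[0,-4,0],0,1],[[0,-4,0],0,1],[[0,-4,0],0,1]]'

```text
time_s: 19.82
ee_pos: [0.5762, 0.0105, 0.2405]
orientation: [[0.349, 0.003, -0.937], [0.937, 0.002, 0.349], [0.003, -1.0, -0.002]]
force: [0.3, 0.0, -0.1]
opening: 0.0919
```

```bash
python3 - <<'E'
from h import *
c=bot.camera("scene");w=bot.camera("wrist")
cv2.imwrite("pics/f.png",np.hstack([cv2.resize(c["pixels"],(400,300)),cv2.resize(w["pixels"],(400,300))]))
W=cloud(w).reshape(-1,3);t=W[np.hypot(W[:,0]-.577,W[:,1]-.011)<.025];t=t[(t[:,2]>.1)&(t[:,2]<.12)];print("top",t.mean(0))
s=bot.state();print(s["time_s"],s["ee_pos"],s["force"],s["opening"],abs(s["qd"]).max())
E
```

```text
top [0.57617418 0.00993745 0.10489908]
19.9167 [0.57597954 0.01038267 0.23963104] [-0.58932588 -0.50904968 -0.86318501] 0.09186286160564587 0.008053430088329792
```

View pics/f.png

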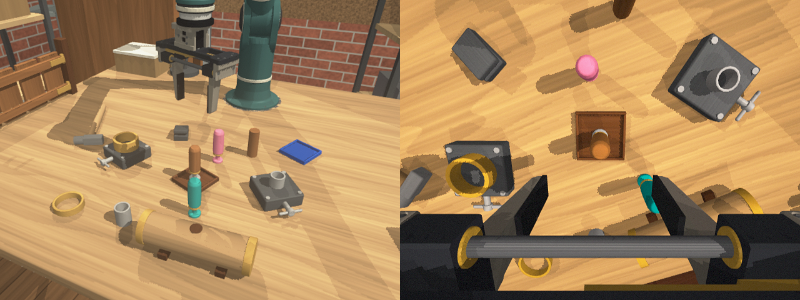

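The tool stands upright in the middle of its tray (wrist view (600,143)). Its top is at z = 0.105, the arm is clear and still, and the rest of the scene is unmoved. Hand in.

```bash
python3 -c "
from workcell import bot
print(bot.hand_in())"
```

```text
the job is handed in; nothing more can be done
None
```

The job is handed in at about 20 s of the 72 s allowed. `hand_in()` gives no verdict.

- **Circle:** I gripped the brown-handled deburrer and set its blade on the wide brass ring's rim at the clamp screw side. I then ran it a full turn anticlockwise, ending about 6° past the start. It took about 9 s, at roughly 20–24 mm/s.
- **Pressure:** Contact held at about 4–6 N all the way round, with the nose pressed in about 5 mm.
- **Return:** The tool is upright in the middle of its brown tray, let go, with the gripper raised clear.

**Last checks:** The tool's top measured z ≈ 0.105 m, where about 0.107 was expected. The gripper was fully open with the arm almost still, the force reading was about 1 N (sensor noise), and nothing else in the scene had moved.

**Disagreements:**
- The three cameras differed by up to about 4 mm on the ring's centre. I used a value corrected for each camera's bias, good to about 1–2 mm, and the measured radius stayed at 32.1–32.4 mm during the circle.
- The tool now stands nearer the tray's centre than before, about 18 mm from its original spot.

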